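# Pack the decal squeegee and shut the case

### The arm

A 6-joint arm with a two-finger parallel gripper is mounted at the origin on the work surface. World frame = base frame: x ahead of the robot, y to its left, z up, the work surface at z = 0. Lengths are in mm, angles in rad, forces in N, time in s.
With the tool pointing down it reaches from about 400 to 825 mm from the base axis. Payload 7 kg.
Tool frame: the origin (TCP) lies between the finger pads; the fingertips stand 17 mm ahead of it and the grasp point (between the pads) lies 2 mm behind it; z points along the fingers, y is the line along which they close (so a half turn about z gives the same grasp; the last joint's range is limited). The gripper opens to 85 mm and grips with 20 to 120 N. Pads are 22 mm wide; open, the fingers measure 114 mm over their backs; the gripper's body (76 mm by 85 mm) begins 54 mm behind the grasp point. The pads swing forward as they close: fully open they stand 13 mm farther back than shut.
Start: joints at [1.506, 0.359, 0.012, 0, -1.224, -0.288], TCP at [233.238, 633.4, 223.202] pointing down, gripper open.
Joint ranges: [-3.07, 3.07], [-1.43, 2.12], [-1.02, 1.25], [-3.03, 1.67], [-3.05, -0], [-3.03, 3.03]. Speed limits (rad/s): [2.39, 2.39, 3.01, 3.14, 3.14, 3.14].

### API

Orientations are given as a unit quaternion [x, y, z, w].
In Python, from bench import sensors, eyes, job gives the robot as it stands.
- The arm moves only by the tool send_rows, never from a script. Its argument "steps" is a list of rows, each an object with "translation": the shift along the world's x, y, z in mm, a list of three; "dr": the turn, a rotation vector about the world's x, y, z in rad, a list of three; "fingers": the opening, from 0 (shut) to 1 (fully open). A call has 1 to 10 rows; each row shifts and turns the commanded pose from where the row before left it; what a row does not reach is not made up. A row lasts 1/10 s, in which the tool goes at most 50 mm and 8.59 degrees, less where a joint would pass 70% of its speed; a pose out of reach is approached as far as the arm can. A call is refused whole if a number of a shift passes 50 or a number of a turn 0.15, either way. A call with a gripper value outside its range is refused whole. The fingers move at their own pace and stop on an object; the grip force is fixed at half the most. Time passes only in rows, so rows that do not move let the fingers close. It gives the time, the measured TCP pose, the force, the opening and the grip force at its end, in the units of the state.
- sensors.get_state(): the state, without advancing time (a new reading comes with each control period).
- eyes.get_image(name): name is "side" or "top"; returns a dict with "pixels" (384x512x3 uint8, red, green, blue), "range_z" (384x512 float32, mm along the optical axis (not along the pixel's ray), 0 where there is no reading), "vertical_fov" (degrees; the focal length in pixels is half the picture's height over the tangent of half this angle, whatever the lens; pixels are square), "cx", "cy" (the principal point, pixels), "k1" (the pictures are not rectified: a ray, as slopes to the right and down, at radius r is drawn at 1 + k1 r^2 times it, then the intrinsics apply), "R" (3x3) and "t" (3): a world point X has camera coordinates R X + t. Camera axes: x right, y down, z forward; pixel columns grow to the right and rows downward; lengths in mm; the calibration is good to about 2 mm. A picture is of the moment at which its call begins.
- job.job_done(): hands the job in; it is judged then, once.
The state is a dict: "clock": time; "joints": joint angles; "qvel": joint speeds; "tau": joint torques, N m; "eef_pos": TCP position; "tool_rot": TCP orientation; "wrist_force": force on the tool from outside, world axes, zero at the start; "ft_torque": the same for the moment, N m; "opening": opening from 0.0 (shut) to 1.0 (fully open); "grasp_force": force on a finger pad.
Only numpy, scipy, OpenCV 4.12 (cv2) and the standard library are available. Lean on these libraries where they do the work, as an engineer would, in place of code of your own. Each camera call takes 0.05 s, during which the arm holds its last target. There are 200 camera calls.

### The job

Pick up the blue-handled decal squeegee from the bench and lay it flat in the empty slot of the wooden case, on the blue T-shaped felt, its wide head on the wide end of the T, so that nothing stands above the rim. Let go of it, and only then swing the lid fully shut. Don't drop the squeegee from a height, and leave the other two squeegees in their slots and everything else on the bench undisturbed.

Things in the scene. Friction and masses are not known exactly. Their poses are not given: they have to be found in the camera images.
- case: Wooden case fixed to the bench, 190 mm (its x) by 216 mm (its y), rim 42 mm high, walls and floor 8 mm thick. Origin: centre of its underside, z up. The hinge is along its +x edge, the front is the -x side. Inside, three slots run along its x, at y = -62, 0 and +62 mm. From x = -35 mm to the hinge-side wall is open flat floor, where the heads lie and fingers fit beside a handle.
- case_blocks (a point): Middle of the row of low dark-wood blocks in the front half of the case, at (-55, 0, 26) mm in its frame: their tops, 26 mm above the table. The blocks fill x = -75 to -35 mm, with 36 mm wide notches at the three slots through which the handles lie. A head turned to this end would rest on the blocks, above the rim.
- bed: Blue T-shaped felt, 3 mm thick, fixed on the case floor in the empty slot (any of the three). Origin: centre of its underside, 8 mm above the table, at x = 0 of the case, in the slot's middle; axes parallel to the case's; +x to the wide end of the T, next to the hinge. The squeegee lies right with its origin above this one and its +x the same way.
- bed_head (a point): Point on the felt's wide end, at (60, 0, 3) mm in the frame of bed.
- bed_tail (a point): Point on the felt's narrow end, at (-60, 0, 3) mm in the frame of bed.
- squeegee: Blue-handled decal squeegee on the bench, rigid, T-shaped, 150 mm long (its x), 24 mm thick, 0.08 to 0.15 kg. Handle 24 mm wide, x = -75 to +45 mm; head (aluminium, black rubber) 50 mm wide, x = +45 to +75 mm. Origin: on its underside at mid-length; +x to the head, z up. It balances at x = +13 mm. Lying on the felt, its underside is 11 mm and its top 35 mm above the table.
- squeegee_head (a point): Point on the squeegee's underside below the head, at (60, 0, 0) mm in its frame.
- squeegee_tail (a point): Point on the squeegee's underside near the handle's end, at (-60, 0, 0) mm in its frame.
- red_squeegee: Red-handled squeegee, same size and shape as the blue one (150 mm long, 50 mm wide head), already lying in its slot on the case floor (its top 32 mm above the table); same axes as squeegee.
- yellow_squeegee: Yellow-handled squeegee, same size and shape as the blue one (150 mm long, 50 mm wide head), already lying in its slot on the case floor (its top 32 mm above the table); same axes as squeegee.
- lid (a joint): Angle of the lid in rad: 0 = shut on the rim, about 1.57 = upright, 1.9 = fully open, leaning back. It starts open. A stiff hinge (0.36 N m of friction) keeps the lid wherever it is left; a push of a few newtons near the free edge moves it. It stops at 0 on the rim.
- lid_hinge (a point): Middle of the hinge line, at (95, 0, 42.5) mm in the case's frame; axes of the lid: y along the hinge, when shut x parallel to the case's x. The shut lid's underside is at this height.
- lid_edge (a point): Middle of the lid's free edge, half-way through its thickness, 190 mm from the hinge. The lid is 8 mm thick and 216 mm wide; a brass tab, 50 mm wide and 8 mm thick, sticks out 22 mm past this edge. The outer face is the upper one when shut.
- mug: Bystander, to be left alone: white mug, 80 mm across, 90 mm tall; origin at the centre of its underside.
- medium: Bystander, to be left alone: amber bottle, 56 mm across, 130 mm tall; origin at the centre of its underside.
- pot_red: Bystander, to be left alone: red colour pot, 50 mm across, 45 mm tall; origin at the centre of its underside.
- pot_green: Bystander, to be left alone: green colour pot, 50 mm across, 45 mm tall; origin at the centre of its underside.
- brush: Bystander, to be left alone: brush, 190 mm long, lying; origin on its underside, at mid-length.
- dish: Bystander, to be left alone: white bowl, 110 mm across, 30 mm tall; origin at the centre of its underside.

How it is judged:
By the outcome, as a careful person would: the job done as asked, in the order asked, and still so for the second after the job is handed in, with the robot touching nothing.
It also fails if it takes over 54 s, if anything falls off the work surface, if the arm or the gripper's body presses on something with over 40 N, if the wrist force passes 120 N, or if a joint passes its speed limit or range.

## Working session

There is one attempt and no reset: what is moved stays moved. The work goes in short steps, Python scripts to look and compute and a tool call to move; the robot and the scene stay as the last step left them, time stands still between calls to the robot, and variables do not carry over. Pictures are saved under pics/ and viewed, at most 10 in all, crops included, and the job is handed in when it is done.

Besides the shell and the picture viewer there is one more tool, called as a command line: name --argument value ..., lists and objects as JSON in quotes. send_rows: Moves the arm, as the interface text tells. Its arguments: {"type":"object","properties":{"steps":{"type":"array","items":{"type":"object","properties":{"translation":{"type":"array","items":{"type":"number"}},"dr":{"type":"array","items":{"type":"number"}},"fingers":{"type":"number"}}}}},"required":["steps"]}

```bash
mkdir -p pics; ls
cat > h.py <<'E'
import numpy as np, cv2
from bench import sensors, eyes, job
def cam(n):
    d=eyes.get_image(n); f=d["pixels"].shape[0]/2/np.tan(np.radians(d["vertical_fov"])/2)
    d["K"]=np.array([[f,0,d["cx"]],[0,f,d["cy"]],[0,0,1.]]); d["D"]=np.array([d["k1"],0,0,0.])
    d["R"]=np.array(d["R"]);d["t"]=np.array(d["t"]); return d
def save(d,n): cv2.imwrite(f"pics/{n}.png",cv2.cvtColor(d["pixels"],cv2.COLOR_RGB2BGR))
def cloud(d):
    h,w=d["range_z"].shape
    uv=np.stack(np.meshgrid(np.arange(w),np.arange(h)),-1).reshape(-1,1,2).astype(float)
    s=cv2.undistortPoints(uv,d["K"],d["D"],R=None).reshape(h,w,2)
    z=d["range_z"].astype(float)
    P=np.dstack([s*z[...,None],z]); P=(P-d["t"])@d["R"]; P[z==0]=np.nan; return P
def proj(d,X):
    return cv2.projectPoints(np.asarray(X,float).reshape(-1,1,3),cv2.Rodrigues(d["R"])[0],d["t"],d["K"],d["D"])[0].reshape(-1,2)
E
python3 - <<'E'
from h import *
for n in("top","side"):
    d=cam(n);save(d,n+"0"); np.save(n+"0.npy",cloud(d)); print(n,-d["R"].T@d["t"],d["vertical_fov"],d["k1"],d["R"].round(2).tolist())
s=sensors.get_state();print(s)
E
```

```text
pics
top [ 414.63227893   29.3808792  1220.35350997] 51.42347849043938 -0.0009795090384044564 [[0.03, -1.0, -0.0], [-0.99, -0.03, -0.11], [0.11, 0.01, -0.99]]
side [-117.61389609 -401.24726634 1116.54820081] 46.53592131353243 0.05273395812477602 [[0.55, -0.84, -0.01], [-0.68, -0.43, -0.59], [0.49, 0.33, -0.8]]
{'clock': 0.1, 'joints': array([ 1.50609079e+00,  3.59310092e-01,  1.11769200e-02, -3.03281641e-04,
       -1.22406064e+00, -2.88101821e-01]), 'qvel': array([ 0.0005523 , -0.00252845,  0.0004061 , -0.00088689,  0.00085872,
        0.00069493]), 'tau': array([-1.61790289e-03, -5.84766126e+01,  2.94108760e+01,  6.95463762e+00,
       -3.19379214e-03,  5.83905873e-06]), 'eef_pos': array([233.11085133, 633.02772357, 222.37315796]), 'tool_rot': array([ 9.84471864e-01, -1.75540992e-01, -6.38058218e-05,  7.10279082e-04]), 'wrist_force': array([ 0.88380166, -0.02222731,  0.21052168]), 'ft_torque': array([0.0011271 , 0.0106558 , 0.00037837]), 'grasp_force': 0.0, 'opening': 0.9987467881801521}
```

View pics/top0.png

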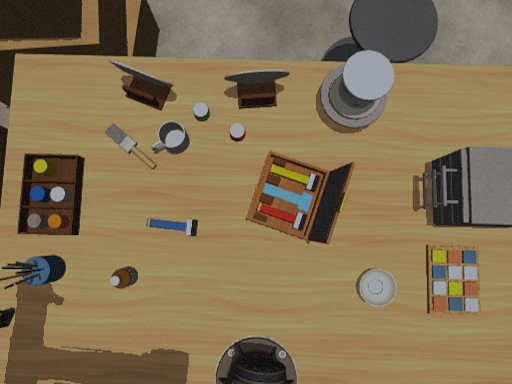

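View pics/side0.png

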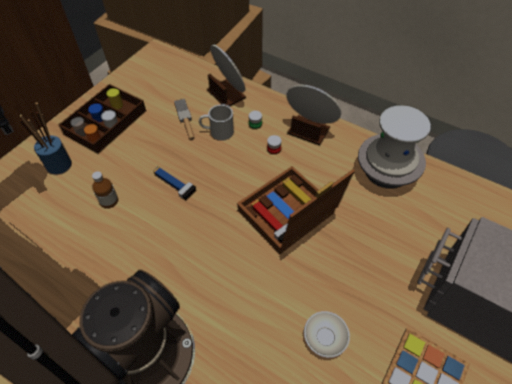

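The top view shows the blue squeegee at (148–197, 220–236) with its head on the right. The case is at about (295, 197): yellow slot on top, the empty blue felt in the middle, red below, and the lid leaning off to the right. The side view agrees.

Run:
```python
from h import *
for n in("top","side"):
    im=cv2.imread(f"pics/{n}0.png"); P=np.load(n+"0.npy"); hsv=cv2.cvtColor(im,cv2.COLOR_BGR2HSV).astype(int)
    H,S,V=hsv[...,0],hsv[...,1],hsv[...,2]
    vv,uu=np.mgrid[:384,:512]
    def rep(name,m):
        X=P[m]; X=X[~np.isnan(X[:,0])]
        if len(X)<5: print(n,name,len(X));return
        r=cv2.minAreaRect(X[:,:2].astype(np.float32)); c=X.mean(0)
        w,v=np.linalg.eigh(np.cov(X[:,:2].T)); a=v[:,1]
        print(n,name,len(X),c.round(1),'z',np.percentile(X[:,2],[5,50,95]).round(1),'axisdeg',np.degrees(np.arctan2(a[1],a[0])).round(1),'box',boxr(r))
    def boxr(r): return np.round(r[0],1),np.round(r[1],1),round(r[2],1)
    z=P[...,2]
    blue=(H>95)&(H<125)&(S>120)
    # squeegee by height & location
    box=dict(top=(135,210,205,250),side=(145,205,155,205))[n]
    reg=(uu>box[0])&(uu<box[1])&(vv>box[2])&(vv<box[3])
    rep('sq all z>15',reg&(z>16)&(z<35)); rep('sq blue',reg&blue&(z>16))
    box=dict(top=(240,330,150,245),side=(235,335,165,250))[n]
    reg=(uu>box[0])&(uu<box[1])&(vv>box[2])&(vv<box[3])
    b2=(H>90)&(H<125)&(S>80)
    rep('felt',reg&b2&(z<25)); rep('red',reg&((H<8)|(H>172))&(S>170)&(V>110)); rep('yel',reg&(H>22)&(H<32)&(S>170)&(V>120))
    rep('rim',reg&(z>38)&(z<46))
    box=dict(top=(300,360,150,250),side=(285,355,165,250))[n]
    reg=(uu>box[0])&(uu<box[1])&(vv>box[2])&(vv<box[3])
    rep('lid',reg&(z>70)); 
    X=P[reg&(z>60)]
    c=X.mean(0);print('lid normal',np.linalg.svd(X-c,full_matrices=False)[2][2],'zmax',np.nanmax(X[:,2]))
```

```text
top sq all z>15 488 [439.7 253.7  25.3] z [21.5 25.4 29.1] axisdeg 85.0 box (array([442.5, 265.1]), array([151.1,  49.1]), 83.3)
top sq blue 248 [439.9 275.9  25.5] z [22.3 25.4 29. ] axisdeg 85.3 box (array([440. , 276.5]), array([108.6,  20.7]), 85.3)
top felt 536 [535.5 -88.9  12.1] z [ 8.1 12.1 15.8] axisdeg 72.4 box (array([539.6, -80.9]), array([149.7,  64. ]), 76.9)
top red 277 [483.1 -50.6  32.9] z [28.7 33.1 36.7] axisdeg 72.7 box (array([484.7, -46.4]), array([116.4,  22.4]), 72.6)
top yel 269 [601.8 -87.   33.2] z [29.  33.3 37. ] axisdeg 72.5 box (array([602.9, -84.6]), array([117. ,  22.6]), 72.2)
top rim 682 [540.5 -84.4  42.7] z [39.3 42.8 45.4] axisdeg 162.4 box (array([540. , -80.6]), array([191.2, 216.7]), 72.5)
top lid 1643 [ 504.8 -183.5  173.3] z [ 83.4 179.5 246.9] axisdeg 162.4 box (array([ 506. , -185.7]), array([ 29.1, 215.3]), 72.2)
lid normal [0.29971531 0.94606798 0.12298826] zmax 258.4195371559508
side sq all z>15 421 [433.9 251.1  23. ] z [18.1 23.2 27.3] axisdeg 85.1 box (array([439.6, 263.6]), array([152.6,  50.5]), 81.5)
side sq blue 200 [434.6 273.9  23.2] z [18.5 23.4 27.3] axisdeg 84.5 box (array([433.3, 257.5]), array([135.6,  27.1]), 80.7)
side felt 268 [546.2 -55.9  10.3] z [ 6.4 10.5 14.3] axisdeg 68.7 box (array([546.3, -57. ]), array([97.9, 34.1]), 70.5)
side red 238 [481.6 -52.5  30.2] z [15.3 31.4 35.2] axisdeg 71.4 box (array([487.4, -51.1]), array([109.6,  34.9]), 73.0)
side yel 146 [600.9 -82.8  31.8] z [28.1 31.9 35.3] axisdeg 69.9 box (array([601.4, -79.2]), array([95.1, 27.2]), 64.8)
side rim 489 [528.4 -46.7  41.6] z [38.4 41.6 45. ] axisdeg -177.3 box (array([535.3, -84.9]), array([201.8, 220.2]), 72.3)
side lid 1625 [ 494.  -190.3  171. ] z [ 82.  175.6 242.9] axisdeg 162.4 box (array([ 500.9, -192.5]), array([ 22.1, 219.5]), 72.5)
lid normal [-0.30395932 -0.94804172 -0.09394478] zmax 256.76856946419167
```

send_rows --steps '[{"translation": [20.5,-38.1,0],"dr": [0,0,-0.13],"fingers": 1},{"translation": [20.5,-38.1,0],"dr": [0,0,-0.13],"fingers": 1},{"translation": [20.5,-38.1,0],"dr": [0,0,-0.13],"fingers": 1},{"translation": [20.5,-38.1,0],"dr": [0,0,-0.13],"fingers": 1},{"translation": [20.5,-38.1,0],"dr": [0,0,-0.13],"fingers": 1},{"translation": [20.5,-38.1,0],"dr": [0,0,-0.13],"fingers": 1},{"translation": [20.5,-38.1,0],"dr": [0,0,-0.13],"fingers": 1},{"translation": [20.5,-38.1,0],"dr": [0,0,-0.13],"fingers": 1},{"translation": [20.5,-38.1,0],"dr": [0,0,-0.13],"fingers": 1},{"translation": [20.5,-38.1,0],"dr": [0,0,-0.13],"fingers": 1}]'

```text
clock: 1.1
eef_pos: [438.5, 250.7, 223.1]
tool_rot: [-0.676, 0.737, 0.0, -0.0]
wrist_force: [0.7, 0.1, -0.2]
opening: 1.004
grasp_force: 0.0
```

send_rows --steps '[{"translation": [0,0,-40],"dr": [0,0,0],"fingers": 0.6},{"translation": [0,0,-40],"dr": [0,0,0],"fingers": 0.6},{"translation": [0,0,-20],"dr": [0,0,0],"fingers": 0.6},{"translation": [0,0,0],"dr": [0,0,0],"fingers": 0.6},{"translation": [0,0,0],"dr": [0,0,0],"fingers": 0.6}]'

```text
clock: 1.6
eef_pos: [438.5, 252.5, 123.6]
tool_rot: [-0.678, 0.735, -0.0, -0.0]
wrist_force: [-0.5, -0.7, 0.8]
opening: 0.599
grasp_force: 0.0
```

Run:
```python
from h import *
from scipy.spatial.transform import Rotation as Ro
s=sensors.get_state(); t=s["eef_pos"]; R=Ro.from_quat(s["tool_rot"]).as_matrix()
print(s["clock"],t,R.round(3).tolist(),s["opening"],s["joints"])
for n in("top","side"):
    d=cam(n);save(d,n+"1");P=cloud(d);np.save(n+"1.npy",P)
    Q=(P-t)@R
    m=(abs(Q[...,0])<60)&(abs(Q[...,1])<70)&(Q[...,2]>-45)&(Q[...,2]<50)
    X=Q[m]; print(n,len(X),'zmax',np.sort(X[:,2])[-8:].round(1))
    for a,b in((-45,-30),(-30,-15),(-15,0),(0,10),(10,20),(20,40)):
        k=X[(X[:,2]>=a)&(X[:,2]<b)]
        if len(k): print(a,len(k),k.min(0).round(1),k.max(0).round(1))
    im=cv2.imread(f"pics/{n}1.png"); u,v=proj(d,t)[0].astype(int); x0=max(0,u-60);y0=max(0,v-50)
    cv2.imwrite(f"pics/{n}1c.png",cv2.resize(im[y0:y0+100,x0:x0+120],None,fx=5,fy=5,interpolation=2)); print(u,v)
```

```text
1.6 [438.4792806  252.49294354 123.58674018] [[-0.082, -0.997, -0.0], [-0.997, 0.082, -0.001], [0.001, -0.0, -1.0]] 0.5994243693668756 [ 9.11562521e-01  1.73418381e-01 -4.92663981e-01  4.87748547e-04
 -9.05262974e-01 -9.93485256e-01]
top 14 zmax [-30.2 -29.5 -28.8 -28.7 -27.9 -24.3 -23.8 -21.6]
-45 7 [ 10.1 -33.2 -43.1] [ 11.2  28.3 -30.2]
-30 7 [  6.1 -41.  -29.5] [ 10.9  36.8 -21.6]
168 224
side 99 zmax [-16.4 -16.3 -16.1 -15.8 -15.3 -13.5 -13.2 -10.6]
-45 45 [-14.3 -38.7 -44.1] [ 11.8  41.5 -30.1]
-30 51 [-12.3 -36.5 -29.5] [ 12.5  39.9 -15.3]
-15 3 [ -5.4 -30.1 -13.5] [  8.9 -24.3 -10.6]
170 159
```

View side1c.

View pics/side1c.png

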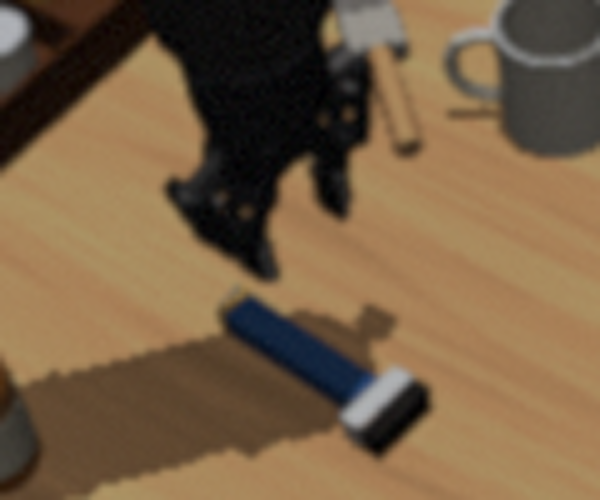

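The crop shows the open fingertips at about (265, 275) and (345, 215), over the squeegee's handle, with the head at lower right. Next I'll work out the tip height from these pixels.

Run:
```python
from h import *
from scipy.spatial.transform import Rotation as Ro
s=sensors.get_state(); t=s["eef_pos"]; R=Ro.from_quat(s["tool_rot"]).as_matrix()
d=cam("side"); print(d["range_z"][150:168:3,160:182:3].astype(int))
C=R.T@(-d["R"].T@d["t"]-t)
for px in((163.5,164.5),(179,152)):
    q=cv2.undistortPoints(np.array([[px]],float),d["K"],d["D"]).reshape(2); r=R.T@d["R"].T@np.r_[q,1]
    for x in(-11,0,11): print(px,x,(C+r*(x-C[0])/r[0]).round(1))
# bench/squeegee now, refined geometry by both cameras
P=cloud(d);Q=(P-t)@R
print('TCP px',proj(d,t),'tips+17',proj(d,t+R@[0,0,17.]))
for y in(-35,35,0):
  print(proj(d,t+R@[0,y,12]).round(1), proj(d,t+R@[0,y,0]).round(1))
```

```text
[[1204 1206 1475 1478 1478 1284 1277 1475]
 [1208 1219 1470 1472 1468 1467 1471 1470]
 [1215 1227 1462 1458 1462 1459 1459 1460]
 [1231 1239 1449 1452 1449 1450 1453 1449]
 [1241 1247 1445 1447 1448 1447 1449 1443]
 [1432 1255 1440 1440 1440 1437 1435 1435]]
(163.5, 164.5) -11 [-11.   18.6  12.8]
(163.5, 164.5) 0 [ 0.  26.1 -2.9]
(163.5, 164.5) 11 [ 11.   33.5 -18.5]
(179, 152) -11 [-11.  -45.8  17.2]
(179, 152) 0 [  0.  -37.3   1.5]
(179, 152) 11 [ 11.  -28.8 -14.2]
TCP px [[170.03583814 159.51590717]] tips+17 [[170.96043166 163.2349544 ]]
[[179.  154.8]] [[178.4 152.1]]
[[162.2 169.7]] [[161.5 167.1]]
[[170.7 162.1]] [[170.  159.5]]
```

send_rows --steps '[{"translation": [0,0,-40],"dr": [0,0,0],"fingers": 0.65},{"translation": [0,0,-30],"dr": [0,0,0],"fingers": 0.65},{"translation": [0,0,-15],"dr": [0,0,0],"fingers": 0.65},{"translation": [0,0,0],"dr": [0,0,0],"fingers": 0.65},{"translation": [0,0,0],"dr": [0,0,0],"fingers": 0.65}]'

```text
clock: 2.25
eef_pos: [438.8, 253.1, 39.3]
tool_rot: [-0.678, 0.735, -0.0, 0.001]
wrist_force: [-0.5, 0.1, 0.6]
opening: 0.649
grasp_force: 0.0
```

send_rows --steps '[{"translation": [0,0,-9],"dr": [0,0,0],"fingers": 0.65},{"translation": [0,0,-7],"dr": [0,0,0],"fingers": 0.65},{"translation": [0,0,-3],"dr": [0,0,0],"fingers": 0.65},{"translation": [0,0,0],"dr": [0,0,0],"fingers": 0.65}]'

```text
clock: 2.65
eef_pos: [438.0, 252.2, 18.8]
tool_rot: [-0.677, 0.736, -0.0, -0.0]
wrist_force: [0.1, -0.8, 0.2]
opening: 0.651
grasp_force: 0.0
```

send_rows --steps '[{"translation": [0,0,0],"dr": [0,0,0],"fingers": 0.1},{"translation": [0,0,0],"dr": [0,0,0],"fingers": 0.1},{"translation": [0,0,0],"dr": [0,0,0],"fingers": 0.1},{"translation": [0,0,0],"dr": [0,0,0],"fingers": 0.1},{"translation": [0,0,0],"dr": [0,0,0],"fingers": 0.1},{"translation": [0,0,0],"dr": [0,0,0],"fingers": 0.1}]'

```text
clock: 3.25
eef_pos: [438.3, 252.4, 19.3]
tool_rot: [-0.678, 0.735, 0.0, 0.0]
wrist_force: [0.8, -0.5, -0.4]
opening: 0.103
grasp_force: 0.0
```

The fingers closed to 0.10 with no grip force, so they hold nothing. I'll look before trying again.

Run:
```python
from h import *
t=sensors.get_state()["eef_pos"]
ims=[]
for n in("top","side"):
    d=cam(n);save(d,n+"2");np.save(n+"2.npy",cloud(d))
    im=cv2.imread(f"pics/{n}2.png"); u,v=proj(d,t)[0].astype(int); print(n,u,v)
    ims.append(cv2.resize(im[v-50:v+50,u-40:u+40],None,fx=5,fy=5,interpolation=2))
cv2.imwrite("pics/c2.png",np.hstack(ims))
```

```text
top 175 225
side 175 181
```

View pics/c2.png

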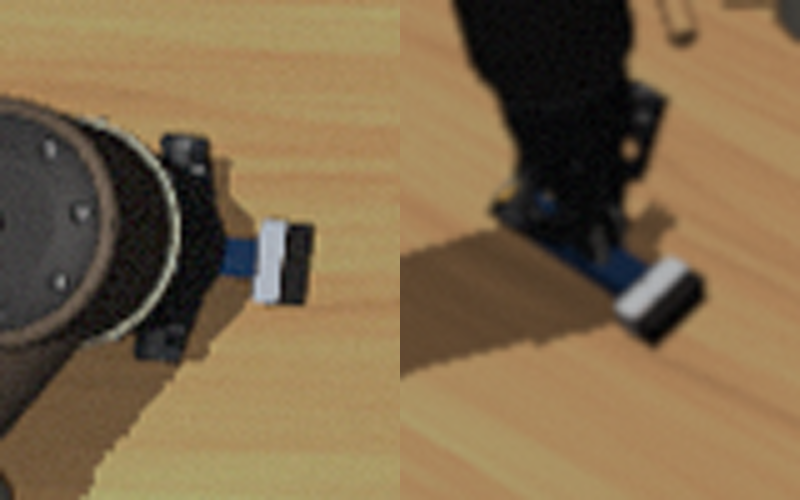

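send_rows --steps '[{"translation": [0,0,0],"dr": [0,0,0],"fingers": 0},{"translation": [0,0,0],"dr": [0,0,0],"fingers": 0},{"translation": [0,0,0],"dr": [0,0,0],"fingers": 0},{"translation": [0,0,0],"dr": [0,0,0],"fingers": 0}]'

```text
clock: 3.75
eef_pos: [438.2, 252.4, 19.2]
tool_rot: [-0.678, 0.735, -0.0, -0.0]
wrist_force: [-0.6, -0.5, 0.3]
opening: 0.001
grasp_force: 0.0
```

Run:
```python
from h import *
from scipy.spatial.transform import Rotation as Ro
s=sensors.get_state(); t=s["eef_pos"]; R=Ro.from_quat(s["tool_rot"]).as_matrix(); print(s["opening"],s["grasp_force"],s["wrist_force"])
d=cam("side");P=cloud(d);u,v=proj(d,t)[0];print(u,v)
np.set_printoptions(linewidth=200)
Q=((P-t)@R)[158:196:2,158:200:2]
print(P[158:196:2,158:200:2,2].round(0).astype(int))
im=d["pixels"][130:210,130:220]; cv2.imwrite("pics/c3.png",cv2.cvtColor(cv2.resize(np.clip(im.astype(float)*2.2,0,255).astype(np.uint8),None,fx=7,fy=7,interpolation=2),cv2.COLOR_RGB2BGR))
```

```text
0.0010651339774471788 0.0 [-0.59430849 -0.48632892  0.31331585]
175.5460549292645 181.71733863028524
[[                 170                  175                  178                  180                  176                  178                  177                  169                  169
                   164                  161                   98                  102                  100                   -4                   -4                    0                    1
                     0                    3                    1]
 [                 161                  165                  168                  168                  169                  168                  170                  165                  163
                   160                  125                   -2                   97 -9223372036854775808                   -1                   -3                    2                    0
                     2                   -2                    2]
 [                 147                  155                  158                  160                  
[... 6873 characters left out ...]
                  21                   20                   24                   25                   18                   10
                     1                    3                    1]
 [                  -2                    1                    5                    0                   -3                    2                    0                   -1                   -4
                    -1                   19                   24                   23                   24                   23                   20                    7                    1
                    -2                   -2                    0]]<stdin>:7: RuntimeWarning: invalid value encountered in cast
```

View pics/c3.png

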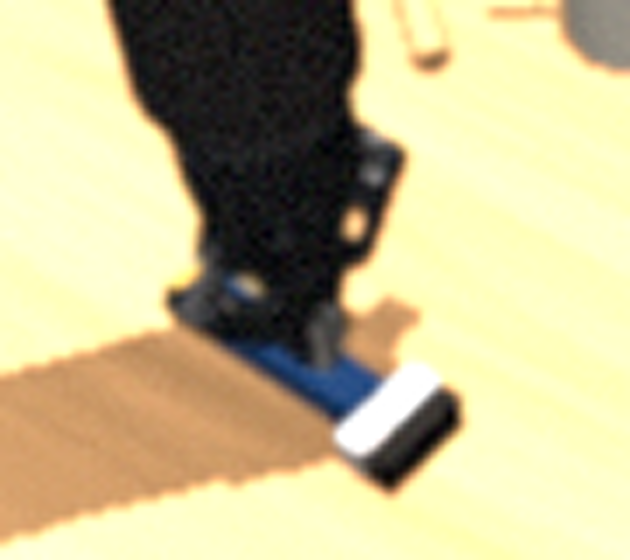

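The picture shows the closed fingertips at crop (320, 360), about pixel (176, 182). They stand on or just above the handle's top, at z ≈ 25, although the reported TCP height is 19. So the tips are about 20 mm higher than the stated geometry. I'll raise the tool and measure the closed tip properly.

send_rows --steps '[{"translation": [0,0,10],"dr": [0,0,0],"fingers": 0},{"translation": [0,0,30],"dr": [0,0,0],"fingers": 0},{"translation": [0,0,40],"dr": [0,0,0],"fingers": 0},{"translation": [0,0,0],"dr": [0,0,0],"fingers": 0},{"translation": [0,0,0],"dr": [0,0,0],"fingers": 0}]'

```text
clock: 4.3
eef_pos: [438.7, 253.0, 100.8]
tool_rot: [-0.677, 0.736, 0.0, 0.002]
wrist_force: [-0.3, -0.4, 0.6]
opening: -0.003
grasp_force: 0.0
```

Run:
```python
from h import *
from scipy.spatial.transform import Rotation as Ro
D=[cam("side") for _ in range(8)]
s=sensors.get_state(); t=s["eef_pos"]; R=Ro.from_quat(s["tool_rot"]).as_matrix(); print(s["clock"],t,s["opening"])
d=D[0]; z=np.stack([a["range_z"] for a in D]); z=np.where(z>0,z,np.nan); d["range_z"]=np.nan_to_num(np.nanmedian(z,0))
P=cloud(d); Q=(P-t)@R
m=(P[...,2]>40)&(abs(Q[...,0])<70)&(abs(Q[...,1])<90)&(Q[...,2]>-60)
v,u=np.where(m); o=np.argsort(-Q[m][:,2])
for i in o[:22]: print(u[i],v[i],Q[m][i].round(1))
im=np.mean([a["pixels"].astype(float) for a in D],0)
u0,v0=proj(d,t)[0].astype(int);print(u0,v0)
c=im[v0-45:v0+35,u0-45:u0+45]; cv2.imwrite("pics/c4.png",cv2.resize(np.clip(c*2.2,0,255).astype(np.uint8),None,fx=7,fy=7,interpolation=2)[...,::-1])
```

```text
4.7 [438.00865827 252.12366412  98.57557404] -0.0017076425848263303
161 155 [-66.  -19.1  17.3]
176 142 [-60.7 -80.9   9.8]
171 166 [  7.4   7.6 -11.1]
170 166 [  5.3   9.4 -11.3]
172 166 [ 10.3   6.2 -11.9]
173 165 [ 10.3   2.  -12.4]
174 164 [ 10.7  -2.  -13.4]
175 161 [  6.4 -11.1 -15. ]
169 166 [  6.5  13.7 -16.5]
171 165 [  8.5   7.5 -16.5]
166 164 [ -5.5  13.6 -16.5]
172 165 [ 11.    5.9 -16.7]
173 164 [ 11.    1.7 -17.1]
170 165 [  6.9   9.7 -17.4]
174 163 [ 11.2  -2.4 -17.9]
167 164 [ -1.2  13.2 -19.3]
173 163 [ 10.4   0.4 -20. ]
172 164 [ 10.8   4.9 -20.2]
169 165 [  6.7  13.  -20.5]
175 160 [  7.6 -11.  -20.6]
170 164 [  6.8   8.8 -21. ]
168 165 [  5.1  15.1 -21.4]
171 165
```

View pics/c4.png

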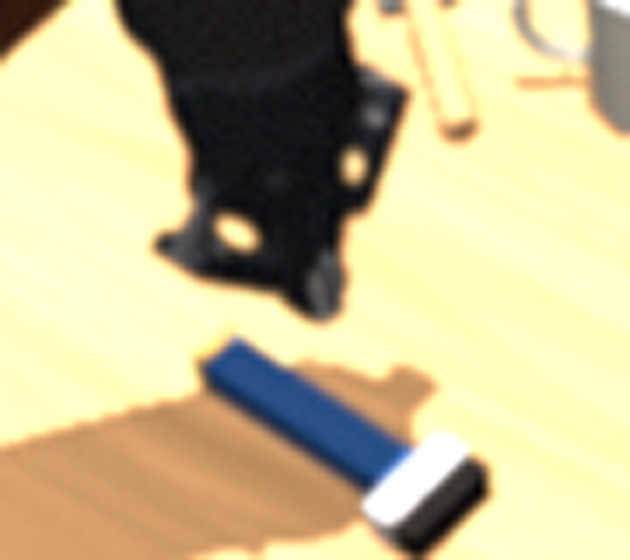

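The closed tip measures about 11 mm behind the reported TCP instead of 17 mm ahead of it, so it stands 28 mm higher than the text says. I'll use the measured value and descend in guarded steps.

send_rows --steps '[{"translation": [0,0,0],"dr": [0,0,0],"fingers": 0.65},{"translation": [0,0,0],"dr": [0,0,0],"fingers": 0.65},{"translation": [0,0,0],"dr": [0,0,0],"fingers": 0.65},{"translation": [0,0,-30],"dr": [0,0,0],"fingers": 0.65},{"translation": [0,0,-30],"dr": [0,0,0],"fingers": 0.65},{"translation": [0,0,-20],"dr": [0,0,0],"fingers": 0.65},{"translation": [0,0,-8],"dr": [0,0,0],"fingers": 0.65},{"translation": [0,0,0],"dr": [0,0,0],"fingers": 0.65}]'

```text
clock: 5.5
eef_pos: [437.9, 251.9, 10.4]
tool_rot: [-0.678, 0.735, -0.0, -0.001]
wrist_force: [-0.6, -0.2, -0.5]
opening: 0.648
grasp_force: 0.0
```

send_rows --steps '[{"translation": [0,0,-6],"dr": [0,0,0],"fingers": 0.65},{"translation": [0,0,-5],"dr": [0,0,0],"fingers": 0.65},{"translation": [0,0,-4],"dr": [0,0,0],"fingers": 0.65},{"translation": [0,0,0],"dr": [0,0,0],"fingers": 0.65}]'

```text
clock: 5.9
eef_pos: [438.1, 252.3, -4.0]
tool_rot: [-0.677, 0.736, 0.0, -0.0]
wrist_force: [-1.0, 0.9, -0.2]
opening: 0.649
grasp_force: 0.0
```

send_rows --steps '[{"translation": [0,0,0],"dr": [0,0,0],"fingers": 0.1},{"translation": [0,0,0],"dr": [0,0,0],"fingers": 0.1},{"translation": [0,0,0],"dr": [0,0,0],"fingers": 0.1},{"translation": [0,0,0],"dr": [0,0,0],"fingers": 0.1},{"translation": [0,0,0],"dr": [0,0,0],"fingers": 0.1},{"translation": [0,0,0],"dr": [0,0,0],"fingers": 0.1}]'

```text
clock: 6.5
eef_pos: [438.5, 252.7, -3.3]
tool_rot: [-0.678, 0.735, 0.0, 0.0]
wrist_force: [-1.3, -0.2, 6.1]
opening: 0.267
grasp_force: 59.7
```

Gripped: 60 N at a gap of about 23 mm. Next I'll lift, then measure how the squeegee sits in the hand.

send_rows --steps '[{"translation": [0,0,5],"dr": [0,0,0],"fingers": 0.1},{"translation": [0,0,20],"dr": [0,0,0],"fingers": 0.1},{"translation": [0,0,30],"dr": [0,0,0],"fingers": 0.1},{"translation": [0,0,35],"dr": [0,0,0],"fingers": 0.1},{"translation": [0,0,20],"dr": [0,0,0],"fingers": 0.1},{"translation": [10,-35,0],"dr": [0,0,-0.023],"fingers": 0.1},{"translation": [10,-35,0],"dr": [0,0,-0.023],"fingers": 0.1},{"translation": [10,-35,0],"dr": [0,0,-0.023],"fingers": 0.1},{"translation": [10,-35,0],"dr": [0,0,-0.023],"fingers": 0.1},{"translation": [10,-35,0],"dr": [0,0,-0.023],"fingers": 0.1}]'

```text
clock: 7.5
eef_pos: [488.2, 76.0, 106.4]
tool_rot: [-0.634, 0.773, 0.0, 0.0]
wrist_force: [0.6, 0.3, -0.5]
opening: 0.265
grasp_force: 59.0
```

send_rows --steps '[{"translation": [9,-35,0],"dr": [0,0,-0.023],"fingers": 0.1},{"translation": [9,-35,0],"dr": [0,0,-0.023],"fingers": 0.1},{"translation": [9,-35,0],"dr": [0,0,-0.023],"fingers": 0.1},{"translation": [9,-35,0],"dr": [0,0,-0.023],"fingers": 0.1},{"translation": [9,-20,0],"dr": [0,0,-0.023],"fingers": 0.1},{"translation": [2,-5,0],"dr": [0,0,0],"fingers": 0.1},{"translation": [0,0,0],"dr": [0,0,0],"fingers": 0.1},{"translation": [0,0,0],"dr": [0,0,0],"fingers": 0.1},{"translation": [0,0,0],"dr": [0,0,0],"fingers": 0.1}]'

```text
clock: 8.4
eef_pos: [534.9, -86.7, 106.3]
tool_rot: [-0.589, 0.808, 0.0, 0.0]
wrist_force: [0.3, -0.0, -1.1]
opening: 0.268
grasp_force: 59.1
```

Run:
```python
from h import *
s=sensors.get_state(); t=s["eef_pos"]; q=s["tool_rot"]; print(s["clock"],t,s["opening"],s["grasp_force"],'yaw',np.degrees(2*np.arctan2(q[1],q[0]))-360)
ims=[]
for n in("top","side"):
    D=[cam(n) for _ in range(5)]; d=D[0]; save(d,n+"5")
    z=np.stack([a["range_z"] for a in D]); z=np.where(z>0,z,np.nan); d["range_z"]=np.nan_to_num(np.nanmedian(z,0))
    P=cloud(d); np.save(n+"5.npy",P)
    u,v=proj(d,t)[0].astype(int); print(n,u,v)
    c=d["pixels"][v-50:v+50,u-40:u+40]; ims.append(cv2.resize(np.clip(c*1.6,0,255).astype(np.uint8),None,fx=5,fy=5,interpolation=2))
cv2.imwrite("pics/c5.png",np.hstack(ims)[...,::-1])
```

```text
8.4 [534.91674004 -86.71376431 106.26243153] 0.26826775383817963 59.05180335044861 yaw -107.80585438104708
top 292 193
side 288 192
```

View pics/c5.png

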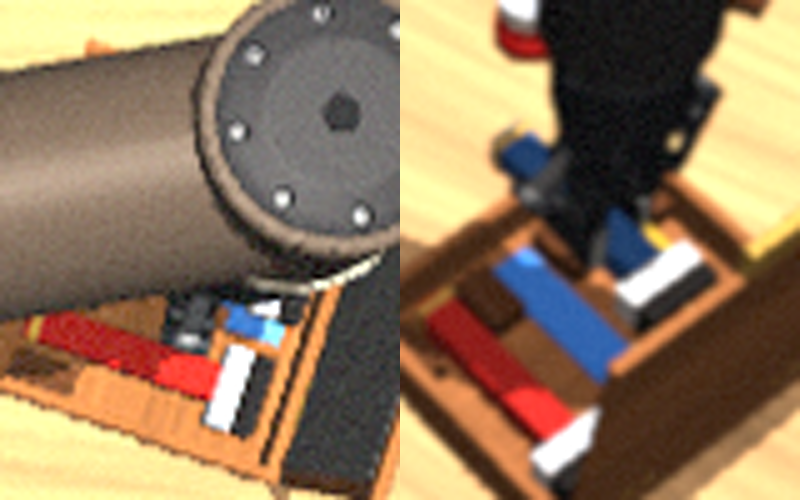

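The crops show the squeegee held roughly level over the case, with its white head at (660, 275) in the side crop. The felt and the red squeegee are clear and the lid is untouched. Now I'll measure the held squeegee.

```bash
cat > m.py <<'E'
from h import *
u=np.array([np.cos(np.radians(-107.6)),np.sin(np.radians(-107.6))]); w=np.array([-u[1],u[0]]); C=np.array([539.5,-80.5])
E
python3 - <<'E'
from m import *
P=np.load("side5.npy"); im=cv2.imread("pics/side5.png"); hsv=cv2.cvtColor(im,cv2.COLOR_BGR2HSV).astype(int); H,S,V=[hsv[...,i] for i in range(3)]
vv,uu=np.mgrid[:384,:512]; reg=(uu>262)&(uu<318)&(vv>160)&(vv<215); z=P[...,2]
Q=np.dstack([(P[...,:2]-C)@u,(P[...,:2]-C)@w,z])
hd=reg&(S<60)&(V>100)&(z>70); bl=reg&(H>100)&(H<125)&(S>120)&(z>60)&(z<160)
for n,m in(("white head",hd),("blue",bl)):
    X=Q[m]; print(n,len(X),np.percentile(X,[3,50,97],axis=0).round(1).tolist())
X=Q[bl&(z<150)]; 
for a in range(-75,70,15):
    k=X[(X[:,0]>=a)&(X[:,0]<a+15)]
    if len(k): print(a,len(k),'y',np.percentile(k[:,1],[5,50,95]).round(1),'z',np.percentile(k[:,2],[5,50,95]).round(1))
X=Q[hd]; print('head z top',np.percentile(X[:,2],[50,80,95]).round(1))
# image-space check: project model of held squeegee top outline for s offsets
E
```

```text
white head 101 [[40.2, -27.9, 130.8], [49.0, -4.2, 133.2], [56.9, 19.3, 134.6]]
blue 123 [[-64.1, -15.8, 129.9], [12.7, -4.4, 133.5], [36.2, 8.4, 135.8]]
-75 13 y [-13.2  -7.7   1.9] z [131.4 133.3 134.8]
-60 30 y [-15.3  -7.5   2.2] z [130.8 133.4 135.3]
-45 1 y [-4.7 -4.7 -4.7] z [134.2 134.2 134.2]
0 22 y [-4.3  3.8  8.9] z [131.4 133.6 136.6]
15 38 y [-15.6  -4.8   5.1] z [129.8 133.3 135. ]
30 19 y [-15.8  -6.5   2.8] z [130.5 133.8 134.8]
head z top [133.2 133.9 134.6]
```

Run:
```python
from m import *
for n in("side","top"):
    P=np.load(n+"0.npy"); im=cv2.imread(f"pics/{n}0.png"); hsv=cv2.cvtColor(im,cv2.COLOR_BGR2HSV).astype(int); H,S,V=[hsv[...,i] for i in range(3)]
    Q=np.dstack([(P[...,:2]-C)@u,(P[...,:2]-C)@w,P[...,2]]); z=P[...,2]; x,y=Q[...,0],Q[...,1]
    ins=(abs(x)<110)&(abs(y)<120)
    for k,m in(("red",((H<8)|(H>172))&(S>170)&(z>26)),("yel",(H>20)&(H<33)&(S>170)&(z>26)),("felt",(H>90)&(H<125)&(S>80)&(z<20)),("white",(S<60)&(V>110)&(z>22)&(z<40))):
        for a,b in((-62,-30),(-30,0),(0,30),(30,60),(60,90)):
            X=Q[m&ins&(x>a)&(x<b)]
            if len(X)>8:
              if k=="white":
                for lo,hi in((-110,-30),(30,110)):
                  Z=X[(X[:,1]>lo)&(X[:,1]<hi)]
                  if len(Z)>8: print(n,k,a,len(Z),'x',np.percentile(Z[:,0],[5,50,95]).round(1),'y',np.percentile(Z[:,1],[3,50,97]).round(1))
              else: print(n,k,a,len(X),'y',np.percentile(X[:,1],[3,50,97]).round(1))
        X=Q[m&ins]; 
        if len(X): print(n,k,'xrange',np.percentile(X[:,0],[1,3,97,99]).round(1))
    r=(z>38)&(z<46)
    X=Q[r&(abs(y)<95)&(x<-80)&(x>-120)]; print(n,'front rim x',np.percentile(X[:,0],[3,50,97]).round(1))
    for sg in(-1,1):
        X=Q[r&(abs(x)<70)&(sg*y>90)&(sg*y<125)]; print(n,'side rim y',np.percentile(X[:,1],[3,50,97]).round(1) if len(X) else 0)
```

```text
side red -62 75 y [-77.3 -66.9 -47.9]
side red -30 73 y [-77.1 -68.2 -56.9]
side red 0 81 y [-77.8 -66.8 -53.8]
side red 30 35 y [-78.1 -66.5 -53.8]
side red xrange [-60.9 -58.   39.5  41.5]
side yel -62 72 y [46.4 55.9 68.6]
side yel -30 73 y [46.3 55.4 69.7]
side yel 0 67 y [48.2 58.  68.8]
side yel xrange [-62.9 -61.3  26.6  27.7]
side felt -62 89 y [-16.1   0.6  15.2]
side felt -30 86 y [-15.5  -1.2  13.7]
side felt 0 62 y [-16.9  -4.   11.8]
side felt xrange [-71.4 -70.4  18.   21.4]
side white 30 55 x [46.7 52.5 59.3] y [-88.3 -70.1 -49. ]
side white xrange [45.5 46.3 61.3 61.8]
side front rim x [-94.9 -89.  -85.2]
side side rim y [-112.1 -107.8 -103.2]
side side rim y [ 96.  101.1 106.3]
top red -62 81 y [-73.  -63.  -52.4]
top red -30 76 y [-73.4 -62.9 -52.5]
top red 0 77 y [-73.2 -62.9 -52.4]
top red 30 35 y [-72.9 -63.1 -51.7]
top red xrange [-66.7 -62.4  39.9  42. ]
top yel -62 78 y [50.6 60.8 71.8]
top yel -30 76 y [50.8 60.6 71.5]
top yel 0 77 y [50.7 60.8 72.1]
top yel 30 35 y [50.7 60.6 72.2]
top yel xrange [-74.5 -72.6  39.6  41.6]
top felt -62 97 y [-14.2  -1.   12.2]
top felt -30 90 y [-14.7  -1.3  11.7]
top felt 0 88 y [-14.   -1.4  11.1]
top felt 30 141 y [-25.3  -1.4  22.8]
top felt 60 80 y [-25.5  -1.6  22.3]
top felt xrange [-72.9 -69.2  71.6  73.5]
top white 30 82 x [45.5 51.8 59. ] y [-85.6 -61.8 -39.7]
top white 30 82 x [45.7 52.2 59.1] y [37.8 61.  83.9]
top white xrange [44.9 45.1 59.3 59.4]
top front rim x [-95.2 -91.4 -87.7]
top side rim y [-107.6 -103.8  -99.7]
top side rim y [100.  103.8 108.4]
```

send_rows --steps '[{"translation": [-0.5,-3.5,0],"dr": [0,0,0.003],"fingers": 0.1},{"translation": [0,0,-30],"dr": [0,0,0],"fingers": 0.1},{"translation": [0,0,-25],"dr": [0,0,0],"fingers": 0.1},{"translation": [0,0,-15],"dr": [0,0,0],"fingers": 0.1},{"translation": [0,0,0],"dr": [0,0,0],"fingers": 0.1},{"translation": [0,0,0],"dr": [0,0,0],"fingers": 0.1}]'

```text
clock: 9.5
eef_pos: [534.9, -91.3, 36.5]
tool_rot: [-0.59, 0.807, -0.0, -0.0]
wrist_force: [0.5, -0.8, -0.7]
opening: 0.265
grasp_force: 59.1
```

Run:
```python
from m import *
s=sensors.get_state(); print(s["clock"],s["eef_pos"],s["wrist_force"])
for n in("side",):
    D=[cam(n) for _ in range(5)]; d=D[0]; save(d,n+"6")
    z=np.stack([a["range_z"] for a in D]); z=np.where(z>0,z,np.nan); d["range_z"]=np.nan_to_num(np.nanmedian(z,0)); P=cloud(d)
    im=cv2.imread(f"pics/{n}6.png"); hsv=cv2.cvtColor(im,cv2.COLOR_BGR2HSV).astype(int); H,S,V=[hsv[...,i] for i in range(3)]
    Q=np.dstack([(P[...,:2]-C)@u,(P[...,:2]-C)@w,P[...,2]]); z=P[...,2]; x,y=Q[...,0],Q[...,1]; ins=(abs(x)<100)&(abs(y)<35)
    for k,m in(("white",(S<60)&(V>100)&(z>50)&(z<80)),("blue",(H>100)&(H<125)&(S>120)&(z>50)&(z<75))):
        X=Q[m&ins]; print(k,len(X),np.percentile(X,[3,50,97],axis=0).round(1).tolist())
        for a in range(-75,60,30):
            Y=X[(X[:,0]>=a)&(X[:,0]<a+30)]
            if len(Y)>5: print(' ',a,len(Y),np.percentile(Y[:,1],[3,50,97]).round(1),np.median(Y[:,2]).round(1))
```

```text
9.5 [534.94111254 -91.33565097  36.45530534] [ 0.52730465 -0.83969767 -0.67800657]Traceback (most recent call last):
  File "<stdin>", line 9, in <module>
    return _quantile_unchecked(
        a, q, axis, out, overwrite_input, method, keepdims, weights)
    return _ureduce(a,
                    func=_quantile_ureduce_func,
    ...<5 lines>...
                    overwrite_input=overwrite_input,
                    method=method)
    r = func(a, **kwargs)
    result = _quantile(arr,
                       quantiles=q,
    ...<2 lines>...
                       out=out,
                       weights=wgt)
    slices_having_nans = np.isnan(arr[-1, ...])
                                  ~~~^^^^^^^^^
IndexError: index -1 is out of bounds for axis 0 with size 0
```

send_rows --steps '[{"translation": [0,0,-10],"dr": [0,0,0],"fingers": 0.1},{"translation": [0,0,-8],"dr": [0,0,0],"fingers": 0.1},{"translation": [0,0,-4],"dr": [0,0,0],"fingers": 0.1},{"translation": [0,0,-3],"dr": [0,0,0],"fingers": 0.1},{"translation": [0,0,-2],"dr": [0,0,0],"fingers": 0.1},{"translation": [0,0,0],"dr": [0,0,0],"fingers": 0.1}]'

```text
clock: 10.35
eef_pos: [534.6, -91.1, 8.8]
tool_rot: [-0.59, 0.807, 0.0, -0.0]
wrist_force: [-0.5, -0.5, -0.8]
opening: 0.263
grasp_force: 59.1
```

send_rows --steps '[{"translation": [0,0,-1.5],"dr": [0,0,0],"fingers": 0.1},{"translation": [0,0,0],"dr": [0,0,0],"fingers": 0.1}]'

```text
clock: 10.55
eef_pos: [534.9, -91.1, 7.8]
tool_rot: [-0.59, 0.807, -0.0, 0.0]
wrist_force: [0.5, -0.2, -1.4]
opening: 0.264
grasp_force: 59.1
```

send_rows --steps '[{"translation": [0,0,-0.8],"dr": [0,0,0],"fingers": 0.1},{"translation": [0,0,0],"dr": [0,0,0],"fingers": 0.1}]'

```text
clock: 10.75
eef_pos: [534.9, -91.1, 7.7]
tool_rot: [-0.59, 0.807, -0.0, 0.0]
wrist_force: [-2.5, 1.0, 5.6]
opening: 0.263
grasp_force: 60.0
```

Run:
```python
from m import *
s=sensors.get_state(); print(s["clock"],s["eef_pos"],s["wrist_force"])
d=cam("side"); save(d,"side7"); v=d["pixels"][165:255,230:340]; cv2.imwrite("pics/c7.png",cv2.resize(np.clip(v*1.6,0,255).astype(np.uint8),None,fx=6,fy=6,interpolation=2)[...,::-1])
```

```text
10.75 [534.9376064  -91.08702334   7.68688428] [-2.48939604  1.03197099  5.60779304]
```

View pics/c7.png

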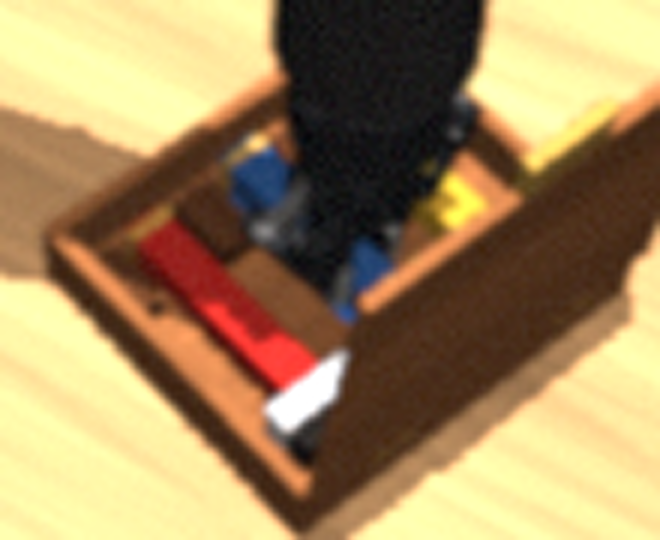

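The crop shows the blue handle lying in its notch (tail at about (260, 175)), and contact is 6 N at the expected height. I'll release with a small opening and rise.

send_rows --steps '[{"translation": [0,0,0],"dr": [0,0,0],"fingers": 0.45},{"translation": [0,0,0],"dr": [0,0,0],"fingers": 0.45},{"translation": [0,0,0],"dr": [0,0,0],"fingers": 0.45},{"translation": [0,0,5],"dr": [0,0,0],"fingers": 0.45},{"translation": [0,0,20],"dr": [0,0,0],"fingers": 0.45},{"translation": [0,0,40],"dr": [0,0,0],"fingers": 0.45},{"translation": [0,0,45],"dr": [0,0,0],"fingers": 0.45},{"translation": [0,0,45],"dr": [0,0,0],"fingers": 0.45},{"translation": [0,0,45],"dr": [0,0,0],"fingers": 0.45},{"translation": [0,0,40],"dr": [0,0,0],"fingers": 0}]'

```text
clock: 11.8
eef_pos: [534.6, -91.2, 250.0]
tool_rot: [-0.59, 0.807, -0.0, 0.001]
wrist_force: [1.4, 0.1, -0.3]
opening: 0.294
grasp_force: 0.0
```

Run:
```python
from m import *
s=sensors.get_state(); print(s["clock"],s["eef_pos"],s["wrist_force"],s["opening"],s["joints"].round(2))
for n in("top","side"):
    d=cam(n); save(d,n+"8"); P=cloud(d); np.save(n+"8.npy",P)
    im=cv2.imread(f"pics/{n}8.png"); hsv=cv2.cvtColor(im,cv2.COLOR_BGR2HSV).astype(int); H,S,V=[hsv[...,i] for i in range(3)]
    Q=np.dstack([(P[...,:2]-C)@u,(P[...,:2]-C)@w,P[...,2]]); z=P[...,2]; x,y=Q[...,0],Q[...,1]; ins=(abs(x)<100)&(abs(y)<35)
    for k,m in(("white",(S<60)&(V>100)&(z>25)&(z<50)),("blue",(H>100)&(H<125)&(S>120)&(z>20)&(z<50))):
        X=Q[m&ins]
        if len(X)<6: print(n,k,len(X));continue
        print(n,k,len(X),np.percentile(X,[3,50,97],axis=0).round(1).tolist())
        for a in range(-75,60,30):
            Y=X[(X[:,0]>=a)&(X[:,0]<a+30)]
            if len(Y)>5: print(' ',a,len(Y),np.percentile(Y[:,1],[3,50,97]).round(1),np.median(Y[:,2]).round(1))
    L=(x>75)&(x<160)&(abs(y)<112)&(z>60)&(z<235); X=Q[L]
    c=X.mean(0); nn=np.linalg.svd(X-c,full_matrices=False)[2][2]; print('lid',len(X),c.round(1),nn.round(3), 'zmax tab',np.nanmax(Q[(x>75)&(x<180)&(abs(y)<30)&(z>200)&(z<265)][:,2]))
```

```text
11.8 [534.602955   -91.22227976 249.96643007] [ 1.37014401  0.11896219 -0.32656607] 0.2940649082414966 [ 0.19  0.12 -0.24  0.   -1.21 -0.5 ]
top white 14 [[52.7, -19.1, 33.3], [56.1, -5.8, 35.9], [58.2, 3.0, 40.0]]
  45 14 [-19.1  -5.8   3. ] 35.9
top blue 39 [[-8.5, -11.2, 24.5], [7.6, -7.0, 35.5], [17.9, 3.1, 40.0]]
  -15 33 [-11.   -7.2   0.9] 35.4
  15 6 [-11.2  -3.6   4.6] 36.6
lid 1008 [107.4 -42.1 163. ] [-0.993 -0.006  0.12 ] zmax tab 258.47504152432475
side white 0
side blue 250 [[-58.9, -16.2, 21.3], [-17.7, -7.7, 33.7], [24.0, 6.4, 38.8]]
  -75 46 [-15.2  -6.9  12.2] 33.6
  -45 85 [-15.6  -8.3   6.7] 33.3
  -15 82 [-15.8  -7.4   5.3] 34.0
  15 37 [-16.9  -8.    4.9] 33.5
lid 1625 [117.2 -12.  159.9] [-0.995  0.005  0.097] zmax tab 257.1871147235688
```

The squeegee lies level in the slot with its top at 34–35 mm, and its ends match the red one's. The lid stands at about 96.5°. Next I'll go up and over the lid to behind it, with the fingers shut.

send_rows --steps '[{"translation": [0,0,40],"dr": [0,0,0],"fingers": 0},{"translation": [-6,-19,10],"dr": [0,0,0],"fingers": 0},{"translation": [-12,-38,0],"dr": [0,0,0],"fingers": 0},{"translation": [-12,-38,0],"dr": [0,0,0],"fingers": 0},{"translation": [-12,-38,0],"dr": [0,0,0],"fingers": 0},{"translation": [-12,-38,0],"dr": [0,0,0],"fingers": 0},{"translation": [0,0,0],"dr": [0,0,0],"fingers": 0},{"translation": [0,0,-40],"dr": [0,0,0],"fingers": 0},{"translation": [0,0,-30],"dr": [0,0,0],"fingers": 0},{"translation": [0,0,0],"dr": [0,0,0],"fingers": 0}]'

```text
clock: 12.9
eef_pos: [478.1, -261.0, 222.7]
tool_rot: [-0.59, 0.808, 0.003, -0.002]
wrist_force: [-0.5, -1.1, -0.4]
opening: -0.002
grasp_force: 0.0
```

Run:
```python
from m import *
s=sensors.get_state(); p=s["eef_pos"]; print(s["clock"],p,s["wrist_force"],s["opening"],'case',(p[:2]-C)@u,(p[:2]-C)@w)
d=cam("top"); P=cloud(d); Q=np.dstack([(P[...,:2]-C)@u,(P[...,:2]-C)@w,P[...,2]]); x,y,z=Q[...,0],Q[...,1],Q[...,2]
X=Q[(abs(x-140)<60)&(abs(y)<100)&(z>190)]; print(len(X)); 
for a in range(190,420,20):
    k=X[(X[:,2]>=a)&(X[:,2]<a+20)]
    if len(k): print(a,len(k),k.min(0).round(),k.max(0).round())
c=d["pixels"][120:270,230:400]; cv2.imwrite("pics/c9.png",cv2.resize(np.clip(c*1.6,0,255).astype(np.uint8),None,fx=4,fy=4,interpolation=2)[...,::-1])
th=np.radians(np.r_[93:0:-7.,0]); r=165; tx=95-r*np.cos(th)+8*np.sin(th)+11; tz=42.5+r*np.sin(th)+8*np.cos(th)
E0=np.c_[C+tx[:,None]*u,tz-10.5]; print(E0[0].round(1),E0[-1].round(1)); print(np.diff(E0,axis=0).round(1).tolist())
```

```text
12.9 [ 478.10083782 -261.00894129  222.74343455] [-0.52915644 -1.14977889 -0.44875306] -0.0016158314146572641 case 190.6246962534641 -3.9446395451736422
6511
230 3 [182. -15. 244.] [185. -11. 248.]
250 3 [182. -16. 255.] [185. -14. 264.]
270 33 [176. -39. 274.] [190. -16. 290.]
290 32 [177. -50. 290.] [188. -18. 310.]
310 93 [176. -63. 311.] [200. -23. 329.]
330 55 [178. -55. 330.] [198. -31. 350.]
350 20 [164. -40. 350.] [196. -28. 369.]
370 28 [162. -39. 370.] [189. -27. 389.]
390 1 [165. -29. 392.] [165. -29. 392.]
410 22 [158. -47. 420.] [194. -34. 430.]
[ 502.4 -197.4  196.4] [557.3 -24.3  40. ]
[[6.1, 19.2, 0.8], [6.1, 19.2, -1.7], [6.0, 18.8, -4.1], [5.8, 18.2, -6.5], [5.5, 17.3, -8.8], [5.1, 16.2, -10.9], [4.7, 14.8, -12.9], [4.2, 13.2, -14.7], [3.6, 11.4, -16.3], [3.0, 9.4, -17.6], [2.3, 7.3, -18.7], [1.6, 5.1, -19.5], [0.9, 2.8, -20.0], [0.1, 0.4, -5.8]]
```

View pics/c9.png

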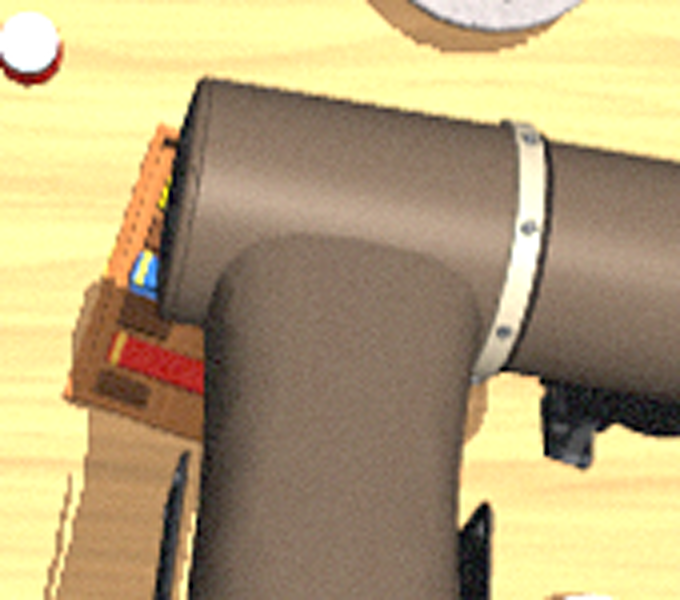

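The view shows the arm's links well above the lid, the gripper behind it near (600, 430), and the case contents unmoved. I'll lower to push height and close in slowly.

send_rows --steps '[{"translation": [0,0,-26],"dr": [0,0,0],"fingers": 0},{"translation": [5.5,14,0],"dr": [0,0,0],"fingers": 0},{"translation": [5.5,14,0],"dr": [0,0,0],"fingers": 0},{"translation": [5,14,0],"dr": [0,0,0],"fingers": 0},{"translation": [2,5.5,0],"dr": [0,0,0],"fingers": 0},{"translation": [2,5.5,0],"dr": [0,0,0],"fingers": 0},{"translation": [2,5.5,0],"dr": [0,0,0],"fingers": 0},{"translation": [2,5.5,0],"dr": [0,0,0],"fingers": 0}]'

```text
clock: 13.75
eef_pos: [504.8, -197.9, 201.1]
tool_rot: [-0.59, 0.808, -0.0, -0.0]
wrist_force: [-0.6, -1.6, 1.2]
opening: 0.005
grasp_force: 0.0
```

send_rows --steps '[{"translation": [3,9.6,0.5],"dr": [0,0,0],"fingers": 0},{"translation": [3,9.6,0.3],"dr": [0,0,0],"fingers": 0},{"translation": [3,9.6,-0.7],"dr": [0,0,0],"fingers": 0},{"translation": [3,9.6,-1],"dr": [0,0,0],"fingers": 0}]'

```text
clock: 14.15
eef_pos: [516.9, -158.9, 199.9]
tool_rot: [-0.59, 0.807, 0.0, -0.0]
wrist_force: [-0.6, -2.2, -1.5]
opening: 0.002
grasp_force: 1.0
```

```bash
cat > lid.py <<'E'
from m import *
s=sensors.get_state(); p=s["eef_pos"]; print(s["clock"],p.round(1),s["wrist_force"].round(1),'case',((p[:2]-C)@u).round(1),((p[:2]-C)@w).round(1))
d=cam("side"); P=cloud(d); Q=np.dstack([(P[...,:2]-C)@u,(P[...,:2]-C)@w,P[...,2]]); x,y,z=Q[...,0],Q[...,1],Q[...,2]
a=np.arctan2(z-46,95-x); rr=np.hypot(z-46,95-x)
m=(abs(abs(y)-82)<20)&(rr>80)&(rr<195)&(x<150); h,e=np.histogram(np.degrees(a[m]),bins=60,range=(-10,140)); i=h.argmax()
k=m&(abs(np.degrees(a)-e[i])<8); print('lid deg',np.degrees(np.median(a[k])).round(1),k.sum(),'rmax',np.percentile(rr[k],98).round())
E
python3 lid.py
```

```text
14.15 [ 516.9 -158.9  199.9] [-0.6 -2.2 -1.5] case 81.6 2.2
lid deg 82.5 683 rmax 186.0
```

send_rows --steps '[{"translation": [3,9.4,-2.4],"dr": [0,0,0],"fingers": 0},{"translation": [3,9.4,-2.6],"dr": [0,0,0],"fingers": 0},{"translation": [2.9,9.1,-3.6],"dr": [0,0,0],"fingers": 0},{"translation": [2.9,9.1,-3.6],"dr": [0,0,0],"fingers": 0},{"translation": [2.8,8.7,-4.8],"dr": [0,0,0],"fingers": 0},{"translation": [2.7,8.6,-4.8],"dr": [0,0,0],"fingers": 0},{"translation": [2.6,8.1,-5.8],"dr": [0,0,0],"fingers": 0},{"translation": [2.5,8.1,-5.8],"dr": [0,0,0],"fingers": 0}]'

```text
clock: 15.0
eef_pos: [539.4, -88.5, 166.0]
tool_rot: [-0.59, 0.807, 0.0, 0.0]
wrist_force: [0.8, -0.8, 1.2]
opening: 0.002
grasp_force: 0.7
```

```bash
python3 lid.py
```

```text
15.0 [539.4 -88.5 166. ] [ 0.8 -0.8  1.2] case 7.6 2.3
lid deg 53.9 934 rmax 185.0
```

send_rows --steps '[{"translation": [2.4,7.4,-6.7],"dr": [0,0,0],"fingers": 0},{"translation": [2.3,7.4,-6.7],"dr": [0,0,0],"fingers": 0},{"translation": [2.1,6.6,-7.4],"dr": [0,0,0],"fingers": 0},{"translation": [2.1,6.6,-7.4],"dr": [0,0,0],"fingers": 0},{"translation": [1.8,5.7,-8.2],"dr": [0,0,0],"fingers": 0},{"translation": [1.8,5.7,-8.2],"dr": [0,0,0],"fingers": 0},{"translation": [1.5,4.7,-8.8],"dr": [0,0,0],"fingers": 0},{"translation": [1.5,4.7,-8.8],"dr": [0,0,0],"fingers": 0},{"translation": [1.2,3.7,-9.4],"dr": [0,0,0],"fingers": 0},{"translation": [1.1,3.6,-9.4],"dr": [0,0,0],"fingers": 0}]'

```text
clock: 16.05
eef_pos: [557.0, -32.8, 84.8]
tool_rot: [-0.59, 0.808, 0.0, -0.0]
wrist_force: [-0.2, -0.6, 1.5]
opening: -0.006
grasp_force: 0.4
```

```bash
python3 lid.py
```

```text
16.05 [557.  -32.8  84.8] [-0.2 -0.6  1.5] case -50.7 2.2
lid deg 17.3 904 rmax 184.0
```

send_rows --steps '[{"translation": [0.8,2.5,-9.7],"dr": [0,0,0],"fingers": 0},{"translation": [0.8,2.5,-9.7],"dr": [0,0,0],"fingers": 0},{"translation": [0.4,1.4,-9],"dr": [0,0,0],"fingers": 0},{"translation": [0.4,1.4,-7],"dr": [0,0,0],"fingers": 0},{"translation": [0,0.4,-4],"dr": [0,0,0],"fingers": 0},{"translation": [0,0,-2],"dr": [0,0,0],"fingers": 0}]'

```text
clock: 16.7
eef_pos: [559.2, -24.9, 43.7]
tool_rot: [-0.59, 0.808, 0.0, -0.0]
wrist_force: [-0.2, 0.4, 0.9]
opening: -0.002
grasp_force: 0.4
```

send_rows --steps '[{"translation": [0,0,-1],"dr": [0,0,0],"fingers": 0},{"translation": [0,0,-1],"dr": [0,0,0],"fingers": 0}]'

```text
clock: 16.9
eef_pos: [559.4, -24.9, 42.4]
tool_rot: [-0.59, 0.807, -0.0, 0.0]
wrist_force: [-3.2, 0.3, 9.4]
opening: -0.004
grasp_force: 5.0
```

```bash
python3 lid.py
```

```text
16.9 [559.4 -24.9  42.4] [-3.2  0.3  9.4] case -59.0 2.2
lid deg 1.9 798 rmax 185.0
```

send_rows --steps '[{"translation": [0,0,-1],"dr": [0,0,0],"fingers": 0},{"translation": [0,0,0],"dr": [0,0,0],"fingers": 0}]'

```text
clock: 17.15
eef_pos: [559.5, -24.9, 42.4]
tool_rot: [-0.59, 0.807, -0.0, 0.0]
wrist_force: [-4.1, 1.1, 9.9]
opening: -0.004
grasp_force: 5.2
```

send_rows --steps '[{"translation": [0,0,10],"dr": [0,0,0],"fingers": 0},{"translation": [0,0,40],"dr": [0,0,0],"fingers": 0},{"translation": [0,40,50],"dr": [0,0,0],"fingers": 0},{"translation": [0,50,50],"dr": [0,0,0],"fingers": 0},{"translation": [-20,50,40],"dr": [0,0,0],"fingers": 0},{"translation": [-30,50,20],"dr": [0,0,0],"fingers": 0},{"translation": [-30,50,0],"dr": [0,0,0],"fingers": 0},{"translation": [-20,40,0],"dr": [0,0,0],"fingers": 0},{"translation": [0,0,0],"dr": [0,0,0],"fingers": 0}]'

```text
clock: 18.05
eef_pos: [472.7, 206.2, 212.8]
tool_rot: [-0.592, 0.806, 0.0, 0.001]
wrist_force: [-0.4, -0.4, -0.1]
opening: 0.002
grasp_force: 0.0
```

Run:
```python
from m import *
s=sensors.get_state(); print(s["clock"],s["eef_pos"],s["wrist_force"])
ims=[]
for n in("top","side"):
    D=[cam(n) for _ in range(4)]; d=D[0]; z=np.median([a["range_z"] for a in D],0); d["range_z"]=z; P=cloud(d)
    Q=np.dstack([(P[...,:2]-C)@u,(P[...,:2]-C)@w,P[...,2]]); x,y,z=Q[...,0],Q[...,1],Q[...,2]
    m=(abs(x)<85)&(abs(y)<98)&(z>30)&(z<90); X=Q[m]; A=np.c_[X[:,:2],np.ones(len(X))]; c=np.linalg.lstsq(A,X[:,2],rcond=None)[0]
    print(n,len(X),'slopes',c[:2].round(4),'z at hinge/edge',(c[0]*95+c[2]).round(1),(c[0]*-95+c[2]).round(1))
    save(d,n+"10"); cc=d["pixels"][100:300,90:390]; ims.append(cv2.resize(cc,None,fx=2,fy=2))
cv2.imwrite("pics/c10.png",cv2.resize(d["pixels"],None,fx=1.5,fy=1.5)[...,::-1])
```

```text
18.05 [472.70709098 206.19251841 212.81280503] [-0.448717   -0.4087228  -0.06572904]
top 3824 slopes [-0.0009  0.0003] z at hinge/edge 51.6 51.8
side 3340 slopes [ 0.0007 -0.0003] z at hinge/edge 50.4 50.3
```

View pics/c10.png

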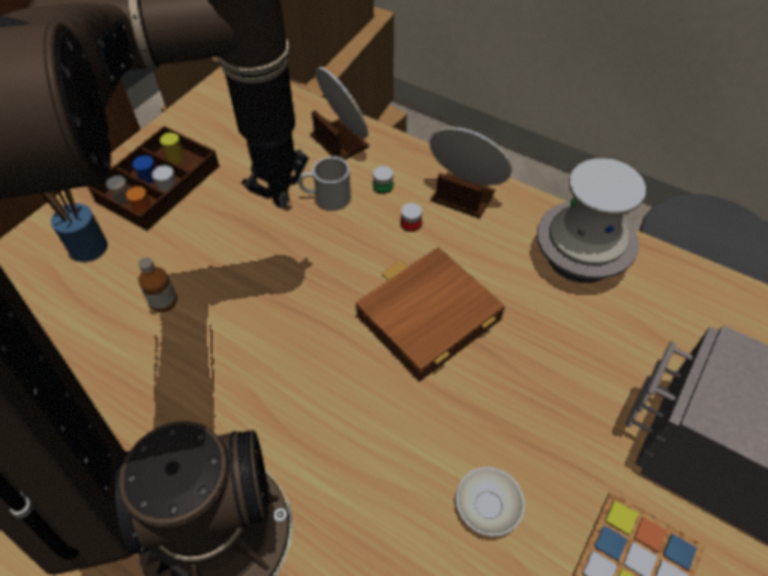

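The lid is flat on the rim: slope ≈ 0 and outer face at about 51 mm in both cameras. The arm is clear and the other items look undisturbed, so I'll hand the job in.

```bash
python3 -c "
from bench import job
print(job.job_done())"
```

```text
the job is handed in; nothing more can be done
None
```

The blue squeegee lies flat on the felt in its slot, I let go of it before swinging the lid fully shut, and the job was handed in about 18 s in; I saw nothing else on the bench disturbed.

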